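Turn the wrongly stowed dust brush handle-down

ROBOT

A 6-joint arm with a two-finger parallel gripper is mounted at the origin on a cart in front of the work surface, level with it; the furniture and walls round the work are solid. World frame = base frame: x ahead of the robot, y to its left, z up, the work surface at z = 0. Lengths are in mm, angles in rad, forces in N, time in s.
With the tool pointing down it reaches from about 275 to 750 mm from the base axis. Payload 10.2 kg.
Tool frame: the origin (TCP) lies at the very end of the fingers, on their centre line; the grasp point (between the pads) lies ctrl.grip_depth behind it (ctrl.grip_depth is the distance from the TCP to the grasp point, in mm); z points along the fingers, y is the direction in which the jaws open and shut (so a half turn about z gives the same grasp; the last joint's range is limited). The gripper opens to 85 mm and grips with 20 to 120 N. Pads are 22 mm wide; open, the fingers measure 114 mm over their backs; the gripper's body (76 mm by 85 mm) begins 54 mm behind the grasp point. The pads swing forward as they close: fully open they stand 13 mm farther back than shut.
Start: joints at [-1.508, 0.313, 1.498, -0, 1.331, -0.223], TCP at [147.998, -503.714, 231.294] pointing down, gripper open.
Joint ranges: [-2.94, 2.94], [-0.97, 2.17], [0.19, 2.56], [-1.23, 4.37], [0.02, 3.11], [-2.88, 2.88]. Speed limits (rad/s): [2.39, 2.39, 3.01, 3.14, 3.14, 3.14].

INTERFACE

Orientations are given as a unit quaternion [w, x, y, z].
In Python, from rig import telemetry, eyes, ctrl, nets gives the robot as it stands. The module is installed in compiled form; this text tells all that it offers.
- The arm moves only by the tool drive_tool, never from a script. Its argument "series" is text: rows parted by semicolons, each of 7 numbers parted by spaces: the shift along the tool's x, y, z normalised to -1 to 1, where 1 is 0.12 m, then the turn, a rotation vector about the tool's x, y, z normalised to -1 to 1, where 1 is 0.5 rad, then the opening, from 0 (shut) to 1 (fully open). In form: tx ty tz wx wy wz hand; .... A call has 1 to 20 rows; each row is the pose to reach, as a shift and turn from the pose measured when the call began, along the tool's axes at that moment; what a row does not reach only later rows make up. A row lasts 1/10 s, in which the tool goes at most 50 mm and 8.59 degrees, less where a joint would pass 70% of its speed; a pose out of reach is approached as far as the arm can. A call with a number of a shift or a turn outside -1 to 1 is refused whole. A call with a gripper value outside its range is refused whole. The fingers move at their own pace and stop on an object; "newtons" is the grip in N (left out, the last holds). Time passes only in rows, so rows that repeat a pose let the fingers close. It gives the time, the measured TCP pose, the force and the opening at its end, in the units of the state.
- telemetry.sense(): the state, without advancing time (a new reading comes with each control period).
- eyes.capture(name): name is "side" or "top"; returns a dict with "frame" (480x640x3 uint8, red, green, blue), "fx", "fy", "cx", "cy" (pixels), "view" (4x4, takes a point from world to camera coordinates). Camera axes: x right, y up, looking along -z (the intrinsics and any distortion apply to the point x, -y, -z); pixel columns grow to the right and rows downward; lengths in mm; the calibration is good to about 2 mm. A picture is of the moment at which its call begins. There is no depth.
- ctrl.finish_job(): hands the job in, once; it reports no verdict.
Trained networks look in a picture, given as the dict that the camera call returned (one of the last four; its "shot" number tells which), for a name from the list of things; names that differ only in an ending like _2 or _b are one class to them, and where a whole thing is asked for, a point or a joint stands for the part that bears it (a point fixed in the world has none). Each returns a list of dicts, best first, with "confidence" (0 to 1); they miss things now and then, are a little off and sometimes report something else, mostly with a low value. They report only what shows in the picture. A call takes as long as a camera call. They do not tell look-alikes from the thing itself.
- nets.spot_in(name, picture): "rect" ([left, top, right, bottom] in pixels, round what is visible of it).
The state is a dict: "time_s": time; "joints": joint angles; "dq": joint speeds; "tau": joint torques, N m; "eef_pos": TCP position; "ee_rot": TCP orientation; "force": force on the tool from outside, world axes, zero at the start; "wrist_torque": the same for the moment, N m; "grip_width": opening from 0.0 (shut) to 1.0 (fully open).
Only numpy, scipy, OpenCV 4.12 (cv2) and the standard library are available. Lean on these libraries where they do the work, as an engineer would, in place of code of your own. Each camera call takes 0.05 s, during which the arm holds its last target. There are 200 camera calls.

TASK

One of the two dust brushes in the sloping three-cup stand was put away bristles-down, with its bare wooden handle sticking out. Pull it out, turn it end for end and put it back in the same cup handle-down, pushed in to the bottom of the cup and lying in the slope of the stand like the other brush. Leave the other brush and the marker where they are.

Things in the scene. Friction and masses are not known exactly. Their poses are not given: they have to be found in the camera images.
- brush_mid (a point): Dust brush to be turned, bristles-down at the start: straight, 149 mm long, 14 mm thick (100 mm wooden handle, then ferrule and brown bristles), about 35 g. The point is half-way along, on its centre line. Its y axis runs along it to the bare handle end (y = +74 mm; bristle tips at -74). In place, either way round, this point is at x = 0, z = 87 mm of the stand, on the centre line of its slope.
- stand: Fixed stand: base plate 155 x 250 mm, three aluminium cups at y = +75, 0, -75 mm, any order of tools. Origin on the bench under the middle; x level from the cups to the rail, y along the row. Cup axes and tools slope 35 degrees up towards +x. Cups: 40 mm inside, 46 outside, 35 deep, inner floor centre x = -68, z = 53 mm. A tool rests 11.5 mm below the cup axis, end on the floor.
- rail_mid (a point): Middle of the stand's rail, a level 6 mm steel rod along the stand's y behind the cups, on which the upper parts of the tools lie. It passes under a brush 43 mm up the slope from the brush's midpoint. The cup's rim is 40 mm down the slope from the midpoint; between rim and rail the tool is free beside and below.
- other_brush_mid (a point): The other dust brush, of the same kind and size, which already stands handle-down with its bristles up. The point is half-way along it; y axis towards the bare end of the handle. To be left alone.
- marker_mid (a point): A white marker with a black cap, 135 mm long, 18 mm thick, in the third cup. The point is half-way along it; y axis along it. To be left alone.
Not all that is in view belongs to the job. Leave any blue or orange look-alike of the part that bears brush_mid alone.

How it is judged:
By the outcome, as a careful person would: the job done as asked, in the order asked, and still so for the second after the job is handed in, with the robot touching nothing.
It also fails if it takes over 43 s, if anything falls off the work surface, if the arm or the gripper's body presses on something with over 40 N, if the wrist force passes 120 N, or if a joint passes its speed limit or range.

## Working session

There is one attempt and no reset: what is moved stays moved. The work goes in short steps, Python scripts to look and compute and a tool call to move; the robot and the scene stay as the last step left them, time stands still between calls to the robot, and variables do not carry over. Pictures are saved under pics/ and viewed, about 8 in all and at most 12, crops included, and the job is handed in when it is done.

Besides the shell and the picture viewer there is one more tool, called after "Request:" as name(argument=value, ...) on one line, values as JSON. drive_tool: Moves the arm, as the interface text tells. Scaled input: -1 to 1 covers 0.12 m each way for a shift and 0.5 rad each way for a turn. Its arguments: {"type":"object","properties":{"series":{"type":"string"},"newtons":{"type":"number"}},"required":["series"]}

```bash
mkdir -p pics; cat > look.py <<'E'
import numpy as np, cv2, json
from rig import telemetry, eyes, ctrl, nets
def snap(cam,tag):
    p=eyes.capture(cam); cv2.imwrite(f'pics/{tag}.png',p['frame'][:,:,::-1]); return p
E
python3 - <<'E'
from look import *
s=telemetry.sense(); print(s['eef_pos'],s['ee_rot'],s['time_s'],ctrl.grip_depth)
for c in('side','top'):
    p=snap(c,c+'0'); print(c,p['fx'],p['fy'],p['cx'],p['cy'],np.round(p['view'],4).tolist(),[k for k in p])
    for n in('brush_mid','stand','rail_mid','marker_mid'):
        print(n,[(np.round(d['rect']).tolist(),round(d['confidence'],2)) for d in nets.spot_in(n,p)])
E
```

```text
[ 147.99578829 -503.4511095   230.75941833] [-6.08320219e-04  9.89805227e-01  1.42426258e-01  5.65421948e-05] 0.0 18.700000000000003
side 502.47197988246626 502.47197988246626 320.9000763777696 239.0554932467634 [[0.9022, -0.431, -0.0192, -544.5921], [0.3066, 0.6092, 0.7314, -148.0243], [-0.3035, -0.6657, 0.6817, -836.521], [0.0, 0.0, 0.0, 1.0]] ['frame', 'fx', 'fy', 'cx', 'cy', 'view', 'shot']
brush_mid [([294.0, 274.0, 354.0, 326.0], 0.81), ([239.0, 211.0, 278.0, 258.0], 0.81), ([324.0, 190.0, 370.0, 231.0], 0.52)]
stand [([252.0, 245.0, 411.0, 430.0], 0.8)]
rail_mid [([250.0, 242.0, 406.0, 431.0], 0.67)]
marker_mid [([323.0, 246.0, 376.0, 298.0], 0.89)]
top 587.8040009758631 587.8040009758631 326.2199979486278 243.46007999567988 [[0.0195, -0.9998, -0.0075, -134.6022], [0.9981, 0.0191, 0.059, -529.6605], [-0.0589, -0.0086, 0.9982, -906.9237], [0.0, 0.0, 0.0, 1.0]] ['frame', 'fx', 'fy', 'cx', 'cy', 'view', 'shot']
brush_mid [([204.0, 155.0, 298.0, 172.0], 0.94), ([398.0, 247.0, 462.0, 302.0], 0.84), ([209.0, 242.0, 265.0, 316.0], 0.81)]
stand [([338.0, 180.0, 504.0, 365.0], 0.85), ([369.0, 207.0, 432.0, 256.0], 0.54)]
rail_mid [([341.0, 184.0, 506.0, 363.0], 0.6)]
marker_mid [([367.0, 206.0, 431.0, 252.0], 0.64), ([340.0, 182.0, 504.0, 365.0], 0.27)]
```

View pics/side0.png

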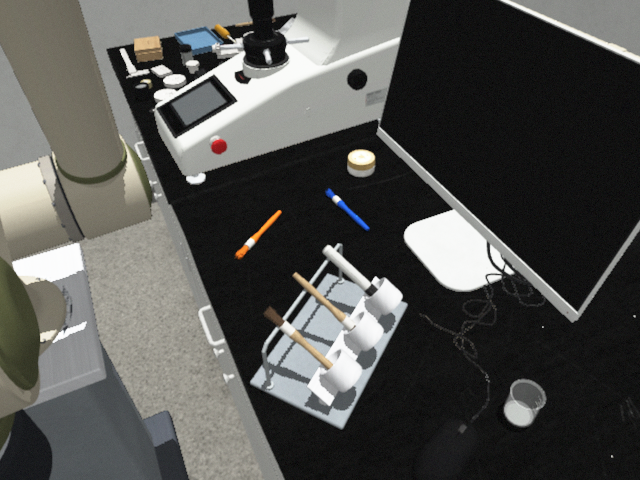

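View pics/top0.png

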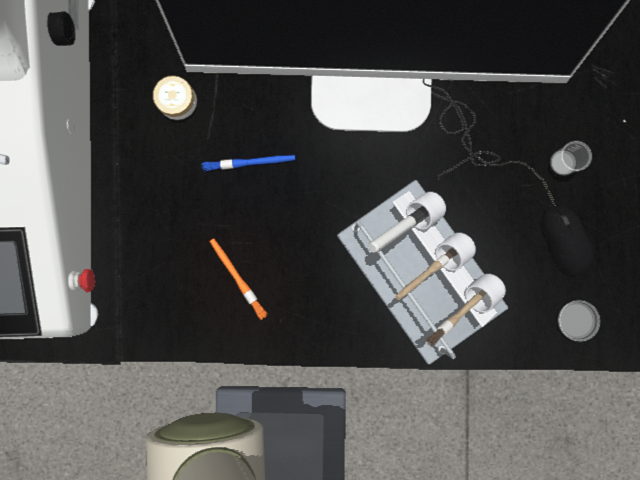

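The middle brush is the one with the bare handle up: its end is at about (397,299) in top and (295,275) in side. The second brush has its bristles up at top (432,341), and the marker ends at top (372,248). The blue and orange brushes lie loose to the left. Next I'll fit the stand pose from these points.

```bash
cat >> look.py <<'E'
from scipy.optimize import least_squares
from scipy.spatial.transform import Rotation as R
def proj(p,X):
    X=np.atleast_2d(X); c=X@p['view'][:3,:3].T+p['view'][:3,3]
    return np.c_[p['cx']+p['fx']*c[:,0]/-c[:,2], p['cy']+p['fy']*-c[:,1]/-c[:,2]]
def s2w(q,X):
    return R.from_euler('z',q[2]).apply(np.atleast_2d(X))+[q[0],q[1],0]
c,s=np.cos(np.radians(35)),np.sin(np.radians(35))
def along(t,y,n=0): return [t*c-n*s,y,87+t*s+n*c]
E
python3 - <<'E'
from look import *
t,sd=eyes.capture('top'),eyes.capture('side')
t['view']=np.array(t['view']);sd['view']=np.array(sd['view'])
M=[along(74,0),along(74,75)]+[[77.5,-125,4],[77.5,125,4],[-77.5,125,4],[-77.5,-125,4]]
T=np.array([[398,298],[432,341],[338,235],[429,364],[508,308],[417,180]],float)
S=np.array([[295,275],[268,311],[np.nan]*2,[252,384],[343,428],[407,303]],float)
ok=~np.isnan(S[:,0])
f=lambda q:np.r_[(proj(t,s2w(q,M))-T).ravel(),(proj(sd,s2w(q,M))-S)[ok].ravel()]
r=least_squares(f,[470,-270,2.18],loss='soft_l1');q=r.x
print(q,np.round(f(q).reshape(-1,2),1).tolist());np.save('q.npy',q)
for p,n,(x0,y0) in((t,'top',(320,170)),(sd,'side',(230,230))):
    im=cv2.resize(p['frame'][y0:y0+200,x0:x0+200,::-1],None,fx=3,fy=3,interpolation=cv2.INTER_CUBIC)
    def line(A,col):
        a=((proj(p,s2w(q,A))-[x0,y0])*3+1).astype(int)
        cv2.polylines(im,[a],False,col,1)
    line([along(-74,0),along(74,0)],(0,0,255));line([along(-74,75),along(74,75)],(0,255,0))
    line([M[i] for i in(2,3,4,5,2)],(255,0,255))
    line([along(43,-100,-10),along(43,100,-10)],(255,255,0))
    for y in(-75,0,75):
        line([np.add(along(-40,y,11.5),[-23*s*np.cos(a),23*np.sin(a),23*c*np.cos(a)]) for a in np.linspace(0,6.3,30)],(0,255,255))
    if n=='top': A=im
    else: pass
    cv2.imwrite(f'pics/{n}1.png',im)
B=cv2.imread('pics/side1.png');cv2.imwrite('pics/both1.png',cv2.resize(np.hstack([A,B]),(800,400)))
m=s2w(q,along(0,0))[0];print('mid',m)
u=R.from_euler('z',q[2]).apply([c,0,s]);y=R.from_euler('z',q[2]).apply([0,1,0]);n=np.cross(u,y)
print('u',u,'y',y,'n',n)
st=telemetry.sense();Rc=R.from_quat(np.roll(st['ee_rot'],-1))
for sg in(1,-1):
    G=R.from_matrix(np.c_[-sg*u,sg*y,-n]); print(np.linalg.det(G.as_matrix()),(Rc.inv()*G).as_rotvec())
E
```

```text
[ 492.26045243 -276.3596362     2.20974439] [[2.2, -2.4], [0.6, -0.3], [-1.9, 0.1], [-0.2, 0.7], [0.5, -1.0], [-1.9, -1.1], [0.3, -0.2], [-0.1, -0.3], [-4.0, -0.2], [-1.3, 1.7], [-0.3, 1.0]]
mid [ 492.26045243 -276.3596362    87.        ]
u [-0.48850243  0.65755262  0.57357644] y [-0.80272353 -0.59635135  0.        ] n [ 0.34205308 -0.4604233   0.81915204]
1.0000000000000002 [ 0.37137773 -0.532586    1.17761555]
1.0000000000000002 [ 0.58502325  0.40794276 -1.85542202]
```

View pics/both1.png

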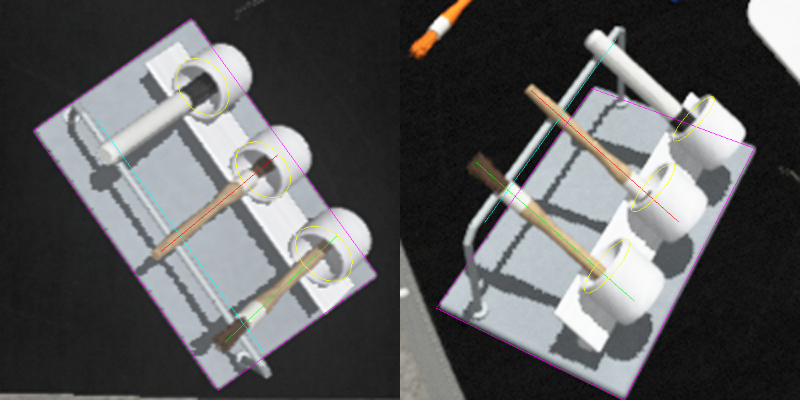

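```bash
cat > plan.py <<'E'
# usage: plan.py flip  t,y,n ...   (grasp point in slope frame about brush mid); prints rows relative to current pose
import sys; from look import *
q=np.load('q.npy'); st=telemetry.sense(); P=np.array(st['eef_pos']); Rc=R.from_quat(np.roll(st['ee_rot'],-1))
Z=R.from_euler('z',q[2]); u,y,n=Z.apply([c,0,s]),Z.apply([0,1,0]),Z.apply([-s,0,c]); m=s2w(q,along(0,0))[0]
B=np.c_[u,y,n]; sg=float(sys.argv[1])
g=B.T@(P+ctrl.grip_depth*n-m); print('t',round(st['time_s'],2),'at t,y,n',g.round(1),'q',np.round(st['joints'],2),'F',np.round(st['force'],1),'grip',round(st['grip_width'],3))
for a in sys.argv[2:]:
    X=m+B@np.array(eval(a))-ctrl.grip_depth*n
    G=R.from_matrix(np.c_[-u,y,-n])*R.from_euler('z',0 if sg>0 else np.pi)
    d=Rc.inv().apply(X-P)/120; w=(Rc.inv()*G).as_rotvec()/.5
    k=max(1,abs(d).max(),abs(w).max()); print(a,'frac',round(1/k,3),'row',np.round(np.r_[d,w]/k,3),'rows>=',np.ceil(max(np.linalg.norm(d)*120/50,np.linalg.norm(w)*.5/.15)/k))
E
python3 plan.py 1 0,0,130
```

```text
t 0.6 at t,y,n [101.4 411.9 123.8] q [-1.51  0.31  1.5  -0.    1.33 -0.22] F [ 0.6  0.5 -0. ] grip 0.997
0,0,130 frac 0.288 row [ 1.    -0.147  0.128  0.214 -0.307  0.679] rows>= 3.0
```

Request:
drive_tool(series="1 -0.15 0 0.21 -0.31 0.68 0.6;1 -0.15 0 0.21 -0.31 0.68 0.6;1 -0.15 0 0.21 -0.31 0.68 0.6;1 -0.15 0 0.21 -0.31 0.68 0.6", newtons=40)

```text
time_s: 1.0
eef_pos: [261.9, -450.8, 230.9]
ee_rot: [-0.041, 0.995, -0.027, -0.084]
force: [-0.9, 0.0, 0.9]
grip_width: 0.604
```

```bash
python3 plan.py 1 0,0,130; python3 plan.py -1 0,0,130
```

```text
t 1.0 at t,y,n [ 80.3 288.9 138.1] q [-1.21  0.4   1.39 -0.12  1.49  0.44] F [-0.9  0.   0.9] grip 0.604
0,0,130 frac 0.449 row [ 1.    -0.504  0.067  0.239 -0.339  0.752] rows>= 3.0
t 1.0 at t,y,n [ 80.3 288.9 138.1] q [-1.21  0.4   1.39 -0.12  1.49  0.44] F [-0.9  0.   0.9] grip 0.604
0,0,130 frac 0.223 row [ 0.497 -0.25   0.033  0.205  0.145 -1.   ] rows>= 4.0
```

Request:
drive_tool(series="1 -0.5 0 0.24 -0.34 0.75 0.6;1 -0.5 0 0.24 -0.34 0.75 0.6;1 -0.5 0 0.24 -0.34 0.75 0.6;1 -0.5 0 0.24 -0.34 0.75 0.6;1 -0.5 0 0.24 -0.34 0.75 0.6")

```text
time_s: 1.5
eef_pos: [383.8, -396.8, 214.5]
ee_rot: [-0.086, 0.958, -0.212, -0.172]
force: [-0.3, -0.1, -0.1]
grip_width: 0.6
```

```bash
python3 plan.py 1 0,0,130
```

```text
t 1.5 at t,y,n [ 46.9 158.9 141.5] q [-0.96  0.62  1.13 -0.11  1.77  1.04] F [-0.3 -0.1 -0.1] grip 0.6
0,0,130 frac 0.98 row [ 0.914 -1.     0.057  0.29  -0.405  0.911] rows>= 4.0
```

Request:
drive_tool(series="0.91 -1 0.06 0.29 -0.41 0.92 0.6;0.91 -1 0.06 0.29 -0.41 0.92 0.6;0.91 -1 0.06 0.29 -0.41 0.92 0.6;0.91 -1 0.06 0.29 -0.41 0.92 0.6;0.91 -1 0.06 0.29 -0.41 0.92 0.6;0.91 -1 0.06 0.29 -0.41 0.92 0.6")

```text
time_s: 2.1
eef_pos: [525.6, -330.2, 179.5]
ee_rot: [-0.134, 0.854, -0.426, -0.267]
force: [0.2, 1.3, 0.4]
grip_width: 0.6
```

```bash
python3 plan.py 1 0,0,40 0,0,0
```

```text
t 2.1 at t,y,n [  1.3   5.3 130.7] q [-0.78  0.95  0.7   0.09  2.1   1.73] F [0.2 1.3 0.4] grip 0.6
0,0,40 frac 1.0 row [ 0.008 -0.046  0.756  0.005 -0.008  0.012] rows>= 2.0
0,0,0 frac 0.918 row [ 0.006 -0.043  1.     0.004 -0.008  0.011] rows>= 3.0
```

Request:
drive_tool(series="0.01 -0.05 0.4 0 -0.01 0.01 0.6;0.01 -0.05 0.75 0 -0.01 0.01 0.6;0.01 -0.05 0.75 0 -0.01 0.01 0.6;0.01 -0.05 0.75 0 -0.01 0.01 0.6")

```text
time_s: 2.5
eef_pos: [499.7, -287.6, 106.8]
ee_rot: [-0.134, 0.853, -0.428, -0.268]
force: [-0.5, -0.8, 0.3]
grip_width: 0.602
```

```bash
python3 plan.py 1 0,0,0; python3 - <<'E'
from look import *
A=eyes.capture('top')['frame'][170:370,320:520,::-1];B=eyes.capture('side')['frame'][200:400,220:420,::-1]
cv2.imwrite('pics/hov.png',cv2.resize(np.hstack([A,B]),(800,400),interpolation=cv2.INTER_CUBIC))
E
```

```text
t 2.5 at t,y,n [ 0.4  0.8 42.6] q [-0.77  0.88  1.01  0.1   1.85  1.73] F [-0.5 -0.8  0.3] grip 0.602
0,0,0 frac 1.0 row [ 0.003 -0.007  0.355  0.003 -0.004  0.003] rows>= 1.0
```

View pics/hov.png

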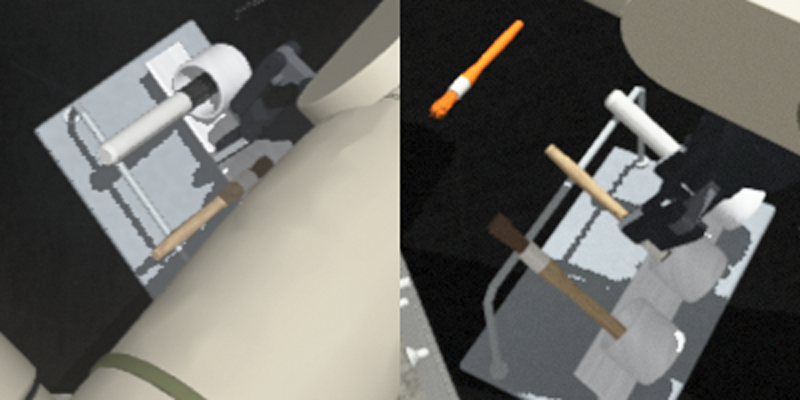

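The fingers straddle the middle brush and stay clear of its neighbours. I'll go down and grip.

Request:
drive_tool(series="0 -0.01 0.2 0 0 0 0.6;0 -0.01 0.36 0 0 0 0.6;0 -0.01 0.36 0 0 0 0.6;0 -0.01 0.36 0 0 0 0;0 -0.01 0.36 0 0 0 0;0 -0.01 0.36 0 0 0 0;0 -0.01 0.36 0 0 0 0;0 -0.01 0.36 0 0 0 0;0 -0.01 0.36 0 0 0 0", newtons=45)

```text
time_s: 3.5
eef_pos: [487.8, -269.0, 73.0]
ee_rot: [-0.133, 0.853, -0.429, -0.265]
force: [2.2, -3.8, 6.1]
grip_width: 0.147
```

```bash
python3 plan.py 1 30,0,4 55,0,6 60,0,100
```

```text
t 3.5 at t,y,n [-1.  -0.8  2.3] q [-0.76  0.87  1.13  0.1   1.74  1.73] F [ 2.2 -3.8  6.1] grip 0.147
30,0,4 frac 1.0 row [-0.258  0.006 -0.016  0.001 -0.017  0.002] rows>= 1.0
55,0,6 frac 1.0 row [-0.466  0.006 -0.035  0.001 -0.017  0.002] rows>= 2.0
60,0,100 frac 1.0 row [-0.501  0.007 -0.818  0.001 -0.017  0.002] rows>= 3.0
```

Request:
drive_tool(series="-0.13 0 -0.02 0 0 0 0;-0.26 0 -0.03 0 0 0 0;-0.4 0 -0.04 0 0 0 0;-0.52 0 -0.05 0 0 0 0;-0.52 0 -0.05 0 0 0 0;-0.52 0 -0.35 0 0 0 0;-0.52 0 -0.7 0 0 0 0;-0.52 0 -0.95 0 0 0 0;-0.52 0 -0.95 0 0 0 0;-0.52 0 -0.95 0 0 0 0")

```text
time_s: 4.5
eef_pos: [495.7, -279.7, 201.3]
ee_rot: [-0.133, 0.853, -0.429, -0.265]
force: [0.1, -0.2, -1.3]
grip_width: 0.155
```

```bash
python3 plan.py 1; python3 - <<'E'
from look import *
A=eyes.capture('top')['frame'][120:400,260:540,::-1];B=eyes.capture('side')['frame'][140:420,180:460,::-1]
cv2.imwrite('pics/lift.png',cv2.resize(np.hstack([A,B]),(800,400),interpolation=cv2.INTER_CUBIC))
E
```

```text
t 4.5 at t,y,n [ 61.7  -0.7 115. ] q [-0.76  0.78  0.95  0.1   2.    1.75] F [ 0.1 -0.2 -1.3] grip 0.155
```

View pics/lift.png

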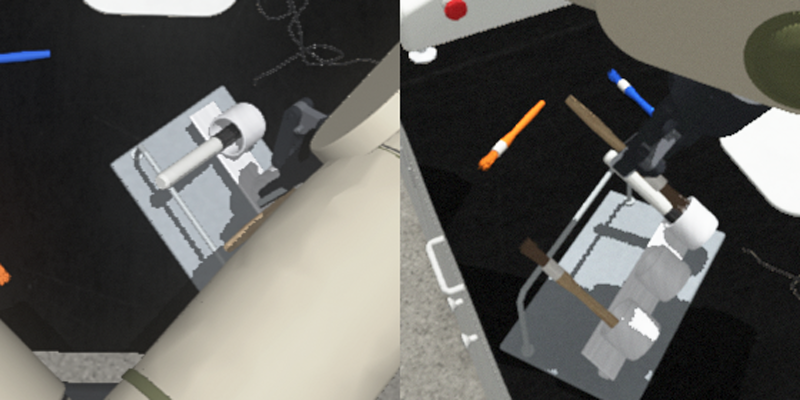

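The brush is out and held, and the neighbours haven't moved. Next is a half turn about the tool z axis, in the negative direction because q6 is 1.75.

Request:
drive_tool(series="0 0 0 0 0 -0.9 0;0 0 0 0 0 -0.9 0;0 0 0 0 0 -0.9 0;0 0 0 0 0 -0.9 0")

```text
time_s: 5.0
eef_pos: [495.0, -278.6, 200.0]
ee_rot: [-0.19, 0.927, -0.226, -0.231]
force: [0.7, 0.2, -0.5]
grip_width: 0.153
```

Request:
drive_tool(series="0 0 0 0 0 -0.9 0;0 0 0 0 0 -0.9 0;0 0 0 0 0 -0.9 0;0 0 0 0 0 -0.9 0")

```text
time_s: 5.4
eef_pos: [494.7, -278.3, 199.5]
ee_rot: [-0.237, 0.954, -0.015, -0.183]
force: [-0.3, -0.0, -0.3]
grip_width: 0.152
```

Request:
drive_tool(series="0 0 0 0 0 -0.9 0;0 0 0 0 0 -0.9 0;0 0 0 0 0 -0.9 0;0 0 0 0 0 -0.9 0")

```text
time_s: 5.8
eef_pos: [494.6, -278.1, 199.2]
ee_rot: [-0.272, 0.934, 0.196, -0.126]
force: [0.1, 0.2, -0.8]
grip_width: 0.149
```

Request:
drive_tool(series="0 0 0 0 0 -0.9 0;0 0 0 0 0 -0.9 0;0 0 0 0 0 -0.9 0;0 0 0 0 0 -0.9 0")

```text
time_s: 6.2
eef_pos: [494.6, -278.0, 199.0]
ee_rot: [-0.293, 0.868, 0.397, -0.064]
force: [0.8, 0.4, -0.4]
grip_width: 0.154
```

Request:
drive_tool(series="0 0 0 0 0 -0.9 0;0 0 0 0 0 -0.9 0;0 0 0 0 0 -0.9 0;0 0 0 0 0 -0.9 0")

```text
time_s: 6.6
eef_pos: [494.6, -277.9, 198.9]
ee_rot: [-0.3, 0.759, 0.578, 0.002]
force: [0.9, 0.1, 0.1]
grip_width: 0.153
```

Request:
drive_tool(series="0 0 0 0 0 -0.9 0;0 0 0 0 0 -0.9 0;0 0 0 0 0 -0.9 0;0 0 0 0 0 -0.9 0")

```text
time_s: 7.0
eef_pos: [494.5, -277.9, 198.8]
ee_rot: [-0.292, 0.614, 0.73, 0.068]
force: [-0.8, 0.3, -0.5]
grip_width: 0.149
```

```bash
python3 plan.py -1 60,0,115
```

```text
t 7.0 at t,y,n [ 62.   -0.9 111.8] q [-0.76  0.78  0.96  0.1   2.   -0.92] F [-0.8  0.3 -0.5] grip 0.149
60,0,115 frac 1.0 row [-0.018  0.001 -0.027 -0.003  0.003 -0.935] rows>= 4.0
```

Request:
drive_tool(series="0 0 0 0 0 -0.94 0;0 0 0 0 0 -0.94 0;0 0 0 0 0 -0.94 0;0 0 0 0 0 -0.94 0;0 0 0 0 0 -0.94 0")

```text
time_s: 7.5
eef_pos: [494.5, -277.9, 198.8]
ee_rot: [-0.269, 0.431, 0.851, 0.133]
force: [-0.0, 0.5, -0.3]
grip_width: 0.151
```

```bash
python3 plan.py -1 60,0,20 56,0,4; python3 - <<'E'
from look import *
A=eyes.capture('top')['frame'][120:400,260:540,::-1];B=eyes.capture('side')['frame'][170:370,220:420,::-1]
cv2.imwrite('pics/flip.png',cv2.resize(B,(800,600)[1::-1] and (600,600),interpolation=cv2.INTER_CUBIC))
E
```

```text
t 7.5 at t,y,n [ 62.   -0.9 111.7] q [-0.76  0.78  0.96  0.1   2.   -1.38] F [-0.   0.5 -0.3] grip 0.151
60,0,20 frac 1.0 row [-0.016 -0.006  0.764 -0.004  0.002 -0.013] rows>= 2.0
56,0,4 frac 1.0 row [-0.049 -0.005  0.898 -0.004  0.002 -0.013] rows>= 3.0
```

View pics/flip.png

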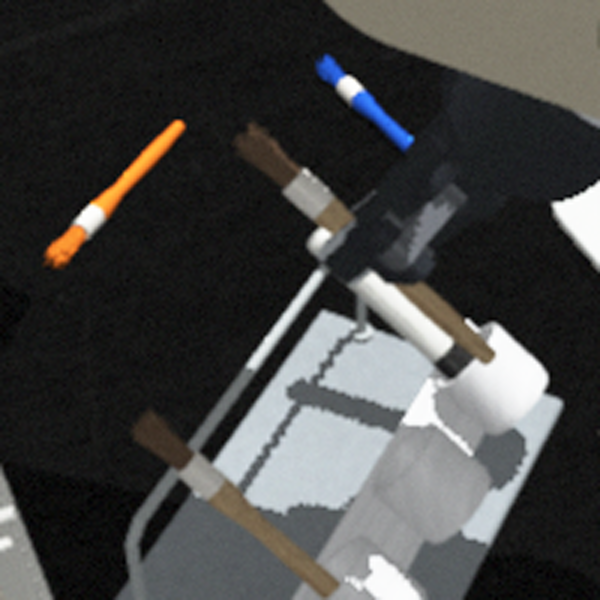

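The brush is flipped: bristle tip at side px (301,213), handle tip at (383,288). I'll check where it sits in the grip before lowering.

```bash
python3 - <<'E'
from look import *
q=np.load('q.npy');p=eyes.capture('side');p['view']=np.array(p['view'])
for t in (-20,-12,-4,128,136,144): print(t,proj(p,s2w(q,along(62+t-62,-.9,111.7)))[0].round(1))
E
```

```text
-20 [387.1 290.3]
-12 [382.7 286.3]
-4 [378.3 282.3]
128 [303.9 214.3]
136 [299.3 210.1]
144 [294.7 205.8]
```

Request:
drive_tool(series="-0.02 0 0.4 0 0 0 0;-0.02 0 0.76 0 0 0 0;-0.02 0 0.76 0 0 0 0;-0.02 0 0.76 0 0 0 0")

```text
time_s: 8.05
eef_pos: [464.6, -237.7, 123.1]
ee_rot: [-0.269, 0.43, 0.851, 0.133]
force: [0.6, -0.8, 1.6]
grip_width: 0.152
```

```bash
python3 plan.py -1 55,0,5 0,0,4 0,0,1; python3 - <<'E'
from look import *
B=eyes.capture('side')['frame'][200:400,230:430,::-1]
cv2.imwrite('pics/low.png',cv2.resize(B,(600,600),interpolation=cv2.INTER_CUBIC))
E
```

```text
t 8.05 at t,y,n [59.6 -0.8 21. ] q [-0.75  0.74  1.24  0.1   1.77 -1.4 ] F [ 0.6 -0.8  1.6] grip 0.152
55,0,5 frac 1.0 row [-0.038 -0.006  0.133 -0.004  0.002 -0.008] rows>= 1.0
0,0,4 frac 1.0 row [-0.497 -0.004  0.142 -0.004  0.002 -0.008] rows>= 2.0
0,0,1 frac 1.0 row [-0.497 -0.004  0.167 -0.004  0.002 -0.008] rows>= 2.0
```

View pics/low.png

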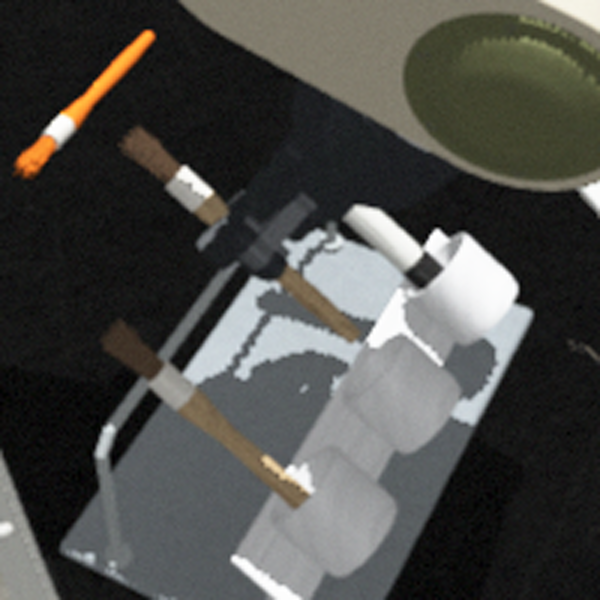

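Grip is centred to about 2 mm. I'll insert with the brush about 15 mm above the slope line, so the fingertips clear the rail, and then lower it.

Request:
drive_tool(series="-0.12 0 0.05 0 0 0 0;-0.25 0 0.05 0 0 0 0;-0.36 0 0.05 0 0 0 0;-0.42 0 0.05 0 0 0 0;-0.42 0 0.05 0 0 0 0")

```text
time_s: 8.6
eef_pos: [488.2, -270.0, 90.3]
ee_rot: [-0.267, 0.431, 0.852, 0.133]
force: [-0.2, 0.3, -0.9]
grip_width: 0.148
```

```bash
python3 plan.py -1 4,0,2 -3,0,1
```

```text
t 8.6 at t,y,n [ 8.  -0.5 17.1] q [-0.76  0.86  1.11  0.1   1.77 -1.4 ] F [-0.2  0.3 -0.9] grip 0.148
4,0,2 frac 1.0 row [-0.033 -0.004  0.126 -0.002  0.01  -0.009] rows>= 1.0
-3,0,1 frac 1.0 row [-0.091 -0.004  0.135 -0.002  0.01  -0.009] rows>= 1.0
```

Request:
drive_tool(series="-0.01 0 0.06 0 0 0 0;-0.03 0 0.12 0 0 0 0;-0.05 0 0.125 0 0 0 0;-0.07 0 0.125 0 0 0 0;-0.07 0 0.125 0 0 0 0")

```text
time_s: 9.1
eef_pos: [485.1, -265.4, 78.8]
ee_rot: [-0.273, 0.429, 0.851, 0.135]
force: [-19.4, 17.9, 38.6]
grip_width: 0.149
```

```bash
python3 plan.py -1 -3,0,1
```

```text
t 9.1 at t,y,n [ 6.  -0.7  4.5] q [-0.76  0.87  1.13  0.1   1.76 -1.41] F [-19.4  17.9  38.6] grip 0.149
-3,0,1 frac 1.0 row [-0.075 -0.006  0.028 -0.006 -0.015 -0.007] rows>= 1.0
```

There is about 43 N along the slope, so the handle end is on the cup floor, and the brush is also resting on the rail. I'll open a little and look.

Request:
drive_tool(series="0.02 0 0 0 0 0 0;0.02 0 0 0 0 0 0.3;0.02 0 0 0 0 0 0.4;0.02 0 0 0 0 0 0.5;0.02 0 0 0 0 0 0.55;0.02 0 0 0 0 0 0.55;0.02 0 0 0 0 0 0.55")

```text
time_s: 9.8
eef_pos: [483.9, -263.9, 80.0]
ee_rot: [-0.273, 0.429, 0.85, 0.135]
force: [-0.5, -0.3, -0.4]
grip_width: 0.549
```

```bash
python3 plan.py -1 2,0,130
```

```text
t 9.8 at t,y,n [ 8.3 -0.7  4.4] q [-0.76  0.86  1.14  0.1   1.76 -1.41] F [-0.5 -0.3 -0.4] grip 0.549
2,0,130 frac 0.955 row [-0.042 -0.009 -1.    -0.006 -0.015 -0.007] rows>= 3.0
```

Request:
drive_tool(series="0 0 -0.3 0 0 0 0.55;0 0 -0.6 0 0 0 0.55;0 0 -0.95 0 0 0 0.55;0 0 -1 0 0 0 0.55")

```text
time_s: 10.2
eef_pos: [527.0, -321.7, 181.3]
ee_rot: [-0.269, 0.43, 0.851, 0.134]
force: [-0.4, 0.6, 0.4]
grip_width: 0.552
```

Request:
drive_tool(series="0 -0.7 -0.7 0 0 0 0.55;0 -0.7 -0.7 0 0 0 0.55;0 -0.7 -0.7 0 0 0 0.55;0 -0.7 -0.7 0 0 0 0.55")

```text
time_s: 10.6
eef_pos: [487.2, -412.5, 250.8]
ee_rot: [-0.268, 0.431, 0.851, 0.134]
force: [0.3, 0.7, -1.2]
grip_width: 0.548
```

```bash
cat > chk.py <<'E'
import sys; from look import *
q=np.load('q.npy'); ims=[]
for n,(x0,y0) in(('top',(320,170)),('side',(230,230))):
    p=eyes.capture(n);p['view']=np.array(p['view'])
    im=cv2.resize(p['frame'][y0:y0+200,x0:x0+200,::-1],None,fx=3,fy=3,interpolation=cv2.INTER_CUBIC)
    for y in(0,75):
        for t in(-40,26,74):
            a,b=[((proj(p,s2w(q,along(t,y+d)))[0]-[x0,y0])*3+1).astype(int) for d in(-10,10)]
            cv2.line(im,tuple(map(int,a)),tuple(map(int,b)),(0,0,255),1)
    ims.append(im[:,:])
cv2.imwrite(f'pics/{sys.argv[1]}.png',cv2.resize(np.hstack(ims),(800,400),interpolation=cv2.INTER_AREA))
E
python3 chk.py rel; python3 plan.py -1 0,0,130
```

```text
t 10.7 at t,y,n [  7.   82.5 211.5] q [-0.89  1.02  0.39  0.03  2.35 -1.51] F [ 0.3  0.6 -0.4] grip 0.549
0,0,130 frac 1.0 row [-0.058  0.689  0.678 -0.003 -0.004 -0.006] rows>= 3.0
```

View pics/rel.png

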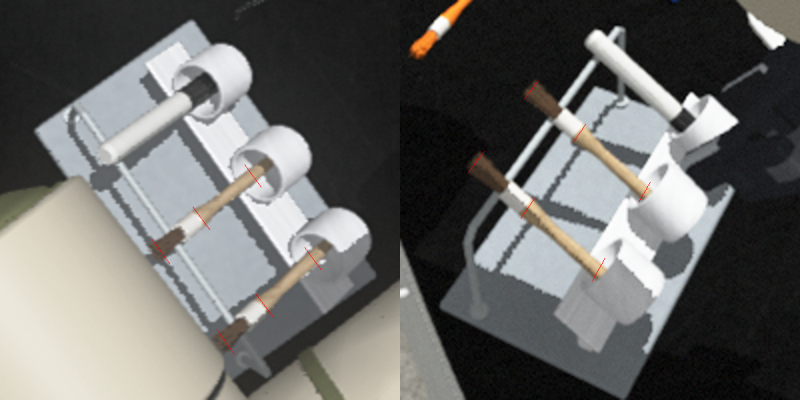

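It looks seated. One closer look to compare how deep the two brushes sit.

```bash
python3 - <<'E'
from look import *
q=np.load('q.npy'); p=eyes.capture('side');p['view']=np.array(p['view']);x0,y0=260,265
im=cv2.resize(p['frame'][y0:y0+75,x0:x0+100,::-1],None,fx=8,fy=8,interpolation=cv2.INTER_CUBIC)
for y in(0,75):
    for t in(26,74):
        a,b=[((proj(p,s2w(q,along(t,y+d)))[0]-[x0,y0])*8+4).astype(int) for d in(-14,14)]
        cv2.line(im,tuple(map(int,a)),tuple(map(int,b)),(0,0,255),1)
cv2.imwrite('pics/zoom.png',im)
E
```

```text
(no output)
```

View pics/zoom.png

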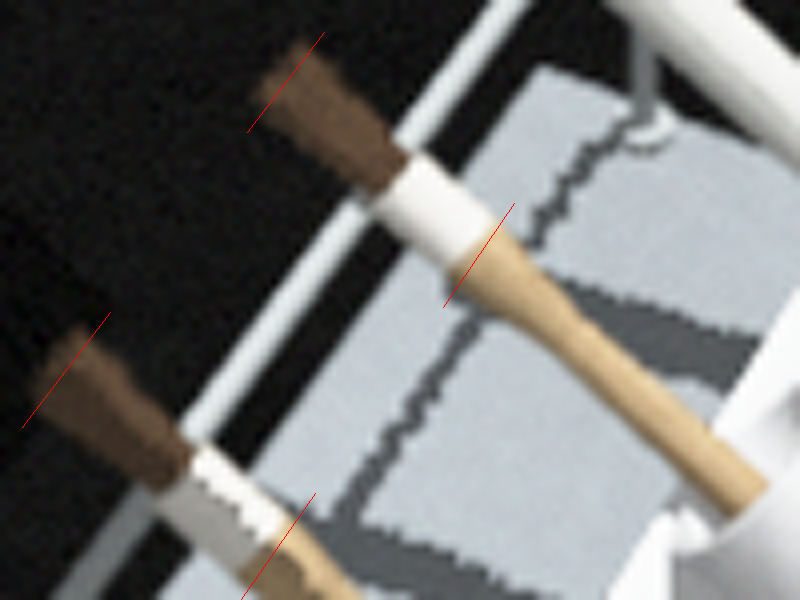

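Both brushes sit at the same depth, with the ferrule edges on their marks and the rail crossing at the same place. Handing in.

```bash
python3 -c "
from rig import ctrl,telemetry
print(telemetry.sense()['time_s'],ctrl.finish_job())"
```

```text
the job is handed in; nothing more can be done
10.75 None
```

The brush from the middle cup is now back in that cup handle-down, and the job was handed in at 10.75 s on the robot's clock. I gripped it at mid-length, pulled it out along the slope, turned it half round above the stand and pushed it back in.

- **Depth:** I felt about 43 N along the slope when the handle end met the cup floor. That was with the gripper 6 mm short of the nominal position, which suggests the brush slipped a few mm in the grip on the way. The final close-up shows it at the same depth as the other brush to about 1 mm.
- **Slope:** it lies on the rail in the same place and at the same angle as the other brush.
- **Other items:** the other brush and the marker look unmoved in the final pictures. The robot was well clear at the end.
- **Not checked:** on the way out, the fingertips passed close to the rail and may have brushed it. Forces were only read at the end of each move: the highest was 47 N at the wrist against the 120 N limit, and any short peak in between was not seen.

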